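# Dock a test-cassette carrier in the reader's free bay and start the reading

## Robot

A 7-joint arm with a two-finger parallel gripper is mounted at the origin on the work surface. World frame = base frame: x ahead of the robot, y to its left, z up, the work surface at z = 0. Lengths are in mm, angles in rad, forces in N, time in s.
With the tool pointing down it reaches from about 425 to 975 mm from the base axis. Payload 16.7 kg.
Tool frame: the origin (TCP) lies midway between the tips of the shut fingers; the grasp point (between the pads) lies 19 mm behind it; z points along the fingers, y is the line along which they close (so a half turn about z gives the same grasp; the last joint's range is limited). The gripper opens to 85 mm and grips with 20 to 120 N. Pads are 22 mm wide; open, the fingers measure 114 mm over their backs; the gripper's body (76 mm by 85 mm) begins 54 mm behind the grasp point. The pads swing forward as they close: fully open they stand 13 mm farther back than shut.
Start: joints at [1.056, 0.426, 0.074, 1.606, -0.034, 1.111, -0.067], TCP at [240.782, -630.556, 231.302] pointing down, gripper open.
Joint ranges: [-2.85, 2.85], [-0.5, 2.14], [-1.23, 1.37], [0.21, 2.46], [-1.02, 4.16], [0.16, 2.05], [-2.73, 2.73]. Speed limits (rad/s): [1.89, 1.89, 2.39, 2.39, 3.01, 3.01, 3.01].

## Interface

Orientations are given as a unit quaternion [x, y, z, w].
In Python, from workcell import bot, optics gives the robot as it stands. The module is installed in compiled form; this text tells all that it offers.
- The arm moves only by the tool move_arm, never from a script. Its argument "increments" is a list of rows, each a list of 3 entries, a list of its own where there are three numbers: the shift along the tool's x, y, z each as a share of 8 cm, from -1 to 1, then the turn about the tool's z as a share of 0.5 rad, from -1 to 1, then the closure, from -1 (fully open) to 1 (shut). A call has 1 to 12 rows; each row shifts and turns the commanded pose from where the row before left it, along the tool's axes as they then stand; what a row does not reach is not made up. A row lasts 1/8 s, in which the tool goes at most 62.5 mm and 10.7 degrees, less where a joint would pass 70% of its speed; a pose out of reach is approached as far as the arm can. A call with a number of a shift or a turn outside -1 to 1 is refused whole. A call with a gripper value outside its range is refused whole. The fingers move at their own pace and stop on an object; "grip_force" is the grip in N (left out, the last holds). Time passes only in rows, so rows that do not move let the fingers close. It gives the time, the measured TCP pose, the force, the opening and the grip force at its end, in the units of the state.
- bot.sense(): the state, without advancing time (a new reading comes with each control period).
- optics.camera(name): name is "side" or "top"; returns the picture (480x640x3 uint8, red, green, blue); there is no depth.
- optics.calibration(name): a dict with "fovy" (degrees; the focal length in pixels is half the picture's height over the tangent of half this angle, whatever the lens; pixels are square), "cx", "cy" (the principal point, pixels), "D" ([k1, k2, p1, p2, k3] as OpenCV has them; the pictures are not rectified), "T" (4x4, takes a point from camera to world coordinates). Camera axes: x right, y down, z forward; pixel columns grow to the right and rows downward; lengths in mm; the calibration is good to about 2 mm. A picture is of the moment at which its call begins. calibration takes no time and is no camera call.
- bot.finish_job(): hands the job in; it is judged then, once.
The state is a dict: "time": time; "joints": joint angles; "dq": joint speeds; "tau": joint torques, N m; "ee_pos": TCP position; "orientation": TCP orientation; "contact_force": force on the tool from outside, world axes, zero at the start; "moment": the same for the moment, N m; "finger_gap": finger opening in mm; "gripper_force": force on a finger pad.
Only numpy, scipy, OpenCV 4.12 (cv2) and the standard library are available. Lean on these libraries where they do the work, as an engineer would, in place of code of your own. Each camera call takes 0.05 s, during which the arm holds its last target. There are 200 camera calls.

## Task

Pick up the loose cassette carrier with the blue handle, set it on the reader's open front apron and slide it in under the roof along the T-shaped slot, then across to the far end of the bay that is still free (green lamp; the other bay holds the carrier with the orange handle). Let go of it there, standing flat, then press the green start button on the reader fully down and release it. Keep the carrier upright all the way and leave the orange-handled carrier, tube rack, bottle and cup as they are.

Things in the scene. Friction and masses are not known exactly. Their poses are not given: they have to be found in the camera images.
- carrier: Loose cassette carrier, about 250 g: grey square foot 80 x 80 x 18 mm with two white cassettes on it (tops 22 mm up), central stem 16 mm thick up to 50 mm, and on it a blue handle blade 44 mm long (its x), 16 mm thick (its y), 50 to 96 mm above the underside. Origin: centre of the underside, z up. Starts on the table right of the reader; half a turn makes no difference.
- handle (a point): Middle of the carrier's blue handle blade, 75 mm above the carrier's underside; axes as the carrier's. Grip across its 16 mm thickness (y). Gripped here, the fingertips stay clear above the reader's roof.
- parked: Same carrier with an orange handle, loose, already docked in one of the reader's two bays (left or right, it varies). Origin: centre of its underside. To be left alone.
- reader: White cassette reader, fixed, 280 x 290 mm, on a bare metal floor plate. Origin: on the table under the junction of its T-shaped path; x from its open front to its back, y to its left, z up. Floor level, 8 mm above the table. Rear housing x 45 to 95 mm, 58 mm high. Low control block with the start button left of the apron: x -175 to -90, y 72 to 145 mm, 24 mm high.
- apron (a point): Point on the reader's floor on its open, unroofed front apron, before the mouth (x -185 to -90, y -145 to 70 mm of the reader), at x -140, y 0, z 8 mm of the reader; axes as the reader's. Set the carrier here; its leading 10 mm then lie between the tips of the flared cheeks of the mouth.
- mouth (a point): Point on the reader's floor at the mouth of the entry lane, x -90, y 0, z 8 mm of the reader; axes as the reader's. The lane is 90 mm wide (y -45 to 45) and runs x -90 to -45 mm into the cross lane. Blue flared cheeks 28 mm high stand before the mouth, x -113 to -88 mm, opening to about 135 mm.
- junction (a point): Point on the reader's floor at the middle of the T junction, x 0, y 0, z 8 mm of the reader; axes as the reader's. The cross lane is 90 mm wide (x -45 to 45, wall behind) and runs y -135 to 135 mm, walled at both ends; its ends are the left and right bays.
- roof (a point): Point at the middle of the T junction at the roof's top, x 0, y 0, z 46 mm of the reader. The roof over all lanes (from x = -90 mm back) is 8 mm thick, underside 38 mm above the table. A T-shaped slot 32 mm wide, edged blue, runs along the middle of both lanes, open at the front, for the carrier's stem: the foot goes beneath the roof, the handle stays above.
- free_bay: Marks the free bay: a green pad on its floor and a green round lamp of 20 mm diameter on the roof just behind its end of the slot. Origin: on the reader's floor where the carrier's origin must finally be, x 0 and y +92 or -92 mm of the reader (3 mm short of the carrier touching the end wall); axes as the reader's.
- start_top (a point): Centre of the top of the round green start button (30 mm diameter) on the control block; pressed straight down, travel 6 mm, about 5 N.
- start (a joint): Travel of the start button in m: 0 released, 0.006 fully pressed.
- tube_rack: Blue rack 100 x 80 mm with white tubes, 95 mm high, loose on the table, left of the reader. Origin: centre of the underside. Bystander.
- sanitiser: White bottle, 60 mm diameter, 150 mm high, loose on the table at the far right. Origin: centre of the underside. Bystander.
- cup: Grey cup, 76 mm diameter, 85 mm high, loose on the table, near left. Origin: centre of the underside. Bystander.

How it is judged (in metres and radians):
On the way, in this order (a step that is already met when the one before it is completed fails the run):
1. the blue-handled carrier stands in the free bay, flat on the floor under the roof (horizontal distance between carrier and free_bay below 0.012 m and z of carrier in the frame of free_bay below 0.004 m and angle between carrier's own z axis and vertical below 0.08 rad), for 0.2 s.
2. with the carrier docked, the start button is pressed down (horizontal distance between carrier and free_bay below 0.012 m and value of joint start above 0.0045 m), for 0.05 s.
At the end, for the whole second after the job is handed in: The blue-handled carrier stands still in the free bay, within 12 mm of the bay's mark, flat on the reader's floor (within 4 mm and 0.08 rad), and the start button, pressed at least 4.5 mm after docking, is up again (all of step 1 and linear speed of carrier below 0.02 m/s and value of joint start below 0.002 m); the robot touches nothing.
It fails at once if the blue-handled carrier is tipped by more than 0.5 rad (angle between carrier's own z axis and vertical above 0.5 rad).
It fails at once if the orange-handled carrier is shifted by more than 12 mm (distance of parked from where it was at the start of the episode above 0.012 m).
It fails at once if the tube rack is shifted by more than 20 mm (distance of tube_rack from where it was at the start of the episode above 0.02 m).
It fails at once if the bottle is shifted by more than 20 mm (distance of sanitiser from where it was at the start of the episode above 0.02 m).
It fails at once if the cup is shifted by more than 20 mm (distance of cup from where it was at the start of the episode above 0.02 m).
It also fails if it takes over 56 s, if anything falls off the work surface, if the arm or the gripper's body presses on something with over 40 N, if the wrist force passes 120 N, or if a joint passes its speed limit or range.

## Working session

There is one attempt and no reset: what is moved stays moved. The work goes in short steps, Python scripts to look and compute and a tool call to move; the robot and the scene stay as the last step left them, time stands still between calls to the robot, and variables do not carry over. Pictures are saved under pics/ and viewed, at most 10 in all, crops included, and the job is handed in when it is done.

Besides the shell and the picture viewer there is one more tool, called after "Call:" by a JSON object that holds its "api" and its "payload", one argument or row to a line. move_arm: Moves the arm, as the interface text tells. Its arguments: {"type":"object","properties":{"increments":{"type":"array","items":{"type":"array"}},"grip_force":{"type":"number"}},"required":["increments"]}

```bash
mkdir -p pics
python3 - <<'E'
from workcell import bot, optics
import cv2
s=bot.sense(); print(s['time'],s['ee_pos'],s['orientation'],s['finger_gap'])
for n in("top","side"):
    c=optics.calibration(n);print(n,c)
    cv2.imwrite(f"pics/{n}0.png",optics.camera(n)[:,:,::-1])
E
```

```text
0.0 [ 240.62985349 -630.23212348  230.61557959] [ 9.83419506e-01  1.81344101e-01 -1.60541859e-04 -6.05075680e-04] 85.14492593650695
top {'fovy': 57.8762690536613, 'cx': 319.878412117498, 'cy': 238.2428151816746, 'D': array([-0.02138962,  0.        ,  0.        ,  0.        ,  0.        ]), 'T': array([[-6.85526169e-03, -9.96776632e-01,  7.99334174e-02,
         4.65431474e+02],
       [-9.99711724e-01,  8.67089426e-03,  2.23893754e-02,
         5.33981099e+01],
       [-2.30103005e-02, -7.97568895e-02, -9.96548727e-01,
         9.82563191e+02],
       [ 0.00000000e+00,  0.00000000e+00,  0.00000000e+00,
         1.00000000e+00]])}
side {'fovy': 55.040612893900345, 'cx': 323.65867939208044, 'cy': 239.81703154528054, 'D': array([-0.0739542,  0.       ,  0.       ,  0.       ,  0.       ]), 'T': array([[ 9.90039513e-01, -1.15715252e-01,  8.01981552e-02,
         4.59047089e+02],
       [-1.39305080e-01, -7.22625551e-01,  6.77057167e-01,
        -6.51839293e+02],
       [-2.03926045e-02, -6.81485358e-01, -7.31547571e-01,
         8.47652990e+02],
       [ 0.00000000e+00,  0.00000000e+00,  0.00000000e+00,
         1.00000000e+00]])}
```

View pics/top0.png

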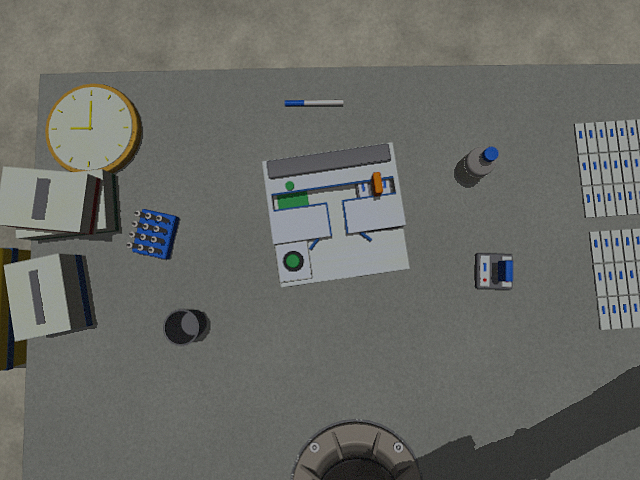

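View pics/side0.png

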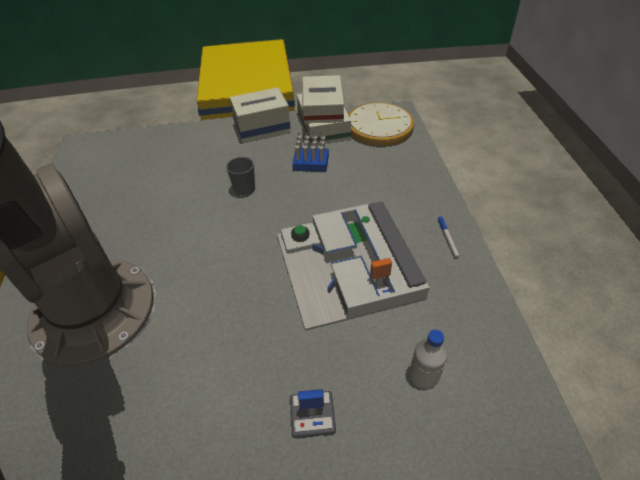

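The top view shows the reader at (263–408, 143–286). The free bay is on the left, with its green pad at (292,200), and the orange handle is at (377,183). The start button is at (293,261) and the blue-handled carrier is at (494,271). In the side view the carrier is at (312,413).

```bash
cat > h.py <<'E'
import numpy as np, cv2
from workcell import bot, optics
def K(c):
    f=240/np.tan(np.radians(c['fovy']/2)); return np.array([[f,0,c['cx']],[0,f,c['cy']],[0,0,1.]])
def rays(n,px):
    c=optics.calibration(n); p=cv2.undistortPoints(np.array(px,float).reshape(-1,1,2),K(c),c['D']).reshape(-1,2)
    d=np.c_[p,np.ones(len(p))]@c['T'][:3,:3].T; return c['T'][:3,3],d
def plane(n,px,z):
    o,d=rays(n,px); return o+d*((z-o[2])/d[:,2])[:,None]
def proj(n,P):
    c=optics.calibration(n); T=np.linalg.inv(c['T'])
    return cv2.projectPoints(np.array(P,float).reshape(-1,1,3),cv2.Rodrigues(T[:3,:3])[0],T[:3,3],K(c),c['D'])[0].reshape(-1,2)
def blobs(n,im,lo,hi,amin=15):
    m=cv2.inRange(cv2.cvtColor(im,cv2.COLOR_RGB2HSV),lo,hi)
    r=[]
    for c in cv2.findContours(m,cv2.RETR_EXTERNAL,cv2.CHAIN_APPROX_NONE)[0]:
        if cv2.contourArea(c)>=amin:
            r.append((cv2.contourArea(c),cv2.boundingRect(c),cv2.minAreaRect(c),c))
    return r
E
python3 - <<'E'
from h import *
t=cv2.imread('pics/top0.png'); s=cv2.imread('pics/side0.png')
a=cv2.resize(t[138:290,255:415],None,fx=3.7,fy=3.7,interpolation=cv2.INTER_CUBIC)
cv2.imwrite('pics/c1.png',a)
b=cv2.resize(t[245:297,468:520],None,fx=7,fy=7,interpolation=cv2.INTER_CUBIC)
d=cv2.resize(s[380:445,280:345],(364,364),interpolation=cv2.INTER_CUBIC)
cv2.imwrite('pics/c2.png',np.hstack([b,d]))
for n,i in(('top',t),('side',s)):
  im=i[:,:,::-1].copy()
  for nm,lo,hi in(('blue',(105,130,60),(125,255,255)),('green',(45,120,50),(80,255,255)),('orange',(5,150,100),(18,255,255))):
    for q in blobs(n,im,lo,hi): print(n,nm,q[0],q[1],[np.round(v,1) for v in q[2]])
E
```

```text
top blue 134.0 (505, 261, 8, 21) [array([508.5, 271. ]), array([20.,  7.]), np.float64(90.0)]
top blue 20.5 (309, 239, 10, 10) [array([313.6, 243.6]), array([ 2.8, 12.5]), np.float64(33.7)]
top blue 21.5 (361, 232, 11, 9) [array([365.8, 235.8]), array([12.2,  2.8]), np.float64(36.9)]
top blue 736.0 (132, 209, 44, 50) [array([153.5, 233.5]), array([34.7, 44.9]), np.float64(14.0)]
top blue 25.0 (342, 195, 32, 38) [array([350.8, 207.2]), array([22.8, 44.6]), np.float64(35.8)]
top blue 53.5 (272, 180, 99, 16) [array([321. , 187.2]), array([ 1.7, 99.1]), np.float64(81.6)]
top blue 130.5 (484, 147, 14, 13) [array([490.5, 153. ]), array([12., 13.]), np.float64(90.0)]
top blue 76.5 (285, 100, 19, 6) [array([294. , 102.5]), array([ 5., 18.]), np.float64(90.0)]
top green 131.0 (286, 254, 14, 14) [array([292.5, 260.5]), array([12.7, 12.7]), np.float64(45.0)]
top green 344.0 (277, 191, 32, 18) [array([292.3, 199.8]), array([13.5, 29.9]), np.float64(80.5)]
top green 42.5 (286, 182, 8, 8) [array([289.5, 185.5]), array([7., 7.]), np.float64(90.0)]
top orange 123.5 (373, 172, 10, 21) [array([377.5, 
[... 602 characters left out ...]
.2]), np.float64(66.0)]
side green 81.5 (108, 48, 24, 15) [array([119.5,  55. ]), array([14., 23.]), np.float64(90.0)]
side green 75.0 (170, 25, 24, 17) [array([181.5,  33. ]), array([16., 23.]), np.float64(90.0)]
side green 34.0 (301, 23, 12, 15) [array([306.7,  30.1]), array([14.6, 10.2]), np.float64(84.3)]
side green 399.5 (376, 16, 57, 34) [array([405.6,  37.6]), array([24.9, 54.9]), np.float64(55.3)]
side green 179.0 (247, 16, 35, 23) [array([264.,  27.]), array([38.9, 17.6]), np.float64(21.3)]
side green 869.5 (305, 11, 59, 44) [array([338.3,  40. ]), array([48.8, 48.5]), np.float64(33.7)]
side orange 98.5 (372, 259, 20, 9) [array([381.3, 262.6]), array([ 6.5, 19.2]), np.float64(76.0)]
```

View pics/c1.png

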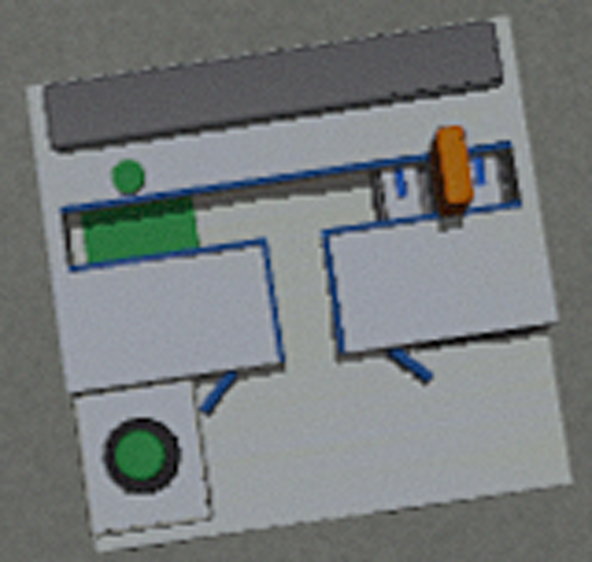

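View pics/c2.png

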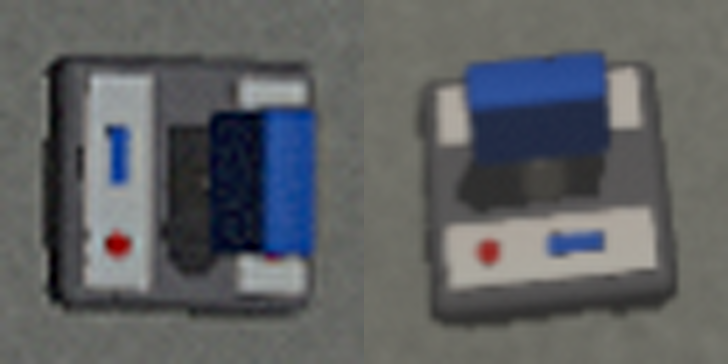

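The reader crop gives clean slot corners, roof corners and the lamp. In the carrier crop, the blade lies nearly along world x. Next I compute the poses.

```bash
cat > m.py <<'E'
from h import *
def cp(l): return [((u+.5)/3.7+255-.5,(v+.5)/3.7+138-.5) for u,v in l]
R=[(-16,16),(-16,-16),(-90,16),(-90,-16),(-90,145),(-90,-145)]
W=plane('top',cp([(267,239),(323,232),(284,369),(340,360),(68,392),(557,323)]),46)[:,:2]
R=np.array(R,float); a=R-R.mean(0); b=W-W.mean(0)
th=np.arctan2((a[:,0]*b[:,1]-a[:,1]*b[:,0]).sum(),(a*b).sum())
M=np.array([[np.cos(th),-np.sin(th)],[np.sin(th),np.cos(th)]]); t=W.mean(0)-M@R.mean(0)
def r2w(x,y): return M@np.array([x,y])+t
if __name__=='__main__':
    print('yaw',th,'origin',t); print('res',np.round(W-(R@M.T+t),1).tolist())
    inv=lambda p:np.round((p[:,:2]-t)@M,1)
    print('lamp rdr',inv(plane('top',[(289.5,185.5)],46)),'button',inv(plane('top',[(292.5,260.5)],30)),plane('top',[(292.5,260.5)],30))
    print('orange',inv(plane('top',[(377.5,182.1)],104)))
    print('lamp side', inv(plane('side',[(365.5,219)],46)),'button side',inv(plane('side',[(299.5,229.5)],30)))
    print('handle top',plane('top',[(508.5,271)],96))
    f=lambda l:[((u+.5)/7+468-.5,(v+.5)/7+245-.5) for u,v in l]
    print('foot bits', plane('top',f([(62,58),(312,62),(60,305),(312,300)]),18)[:,:2].mean(0),'\n',plane('top',f([(62,58),(312,62),(60,305),(312,300)]),18))
    g=lambda l:[((u+.5)/5.6+280-.5,(v+.5)/5.6+380-.5) for u,v in ((u-364,v) for u,v in l)]
    q=plane('side',g([(468,64),(606,53),(470,105),(606,95)]),96); print('side handle top',q,q.mean(0))
    for n in('mouth',-90),('junc',0),('apron',-140): print(n,r2w(n[1],0)) if isinstance(n,tuple) else 0
    print('bay',r2w(0,92),'jun',r2w(0,0))
E
python3 m.py
```

```text
yaw 0.13080381738371444 origin [636.31417358  44.65647235]
res [[0.8, 0.4], [0.4, -0.9], [-2.8, 0.7], [-1.9, -0.3], [1.7, -0.5], [1.8, 0.6]]
lamp rdr [[33. 92.]] button [[-130.   108.5]] [[493.31572445 135.28755487  30.        ]]
orange [[  2.  -91.4]]
lamp side [[35.6 95. ]] button side [[-127.2  122. ]]
handle top [[ 466.66083409 -308.35446301   96.        ]]
foot bits [ 468.31830318 -308.8229067 ] 
 [[ 507.36213436 -271.02473309   18.        ]
 [ 505.42812477 -349.78254478   18.        ]
 [ 429.77914285 -267.73435365   18.        ]
 [ 430.70381074 -346.74999526   18.        ]]
side handle top [[ 448.53744595 -301.44657737   96.        ]
 [ 491.00118564 -304.12658583   96.        ]
 [ 447.75825822 -314.72085167   96.        ]
 [ 489.11905257 -317.61888482   96.        ]] [ 469.10398559 -309.47822492   96.        ]
('mouth', -90) [547.08301017  32.91767017]
('junc', 0) [636.31417358  44.65647235]
('apron', -140) [497.51014161  26.3961134 ]
bay [624.31450913 135.8705505 ] jun [636.31417358  44.65647235]
```

Call:
{"api": "move_arm", "payload": {
  "increments": [
    [0, 0, 0, 0.27, -1],
    [0, 0, 0, 0.27, -1],
    [0, 0, 0, 0.27, -1],
    [0.335, -0.515, 0.1, 0, -1],
    [0.335, -0.515, 0.1, 0, -1],
    [0.335, -0.515, 0.1, 0, -1],
    [0.335, -0.515, 0.1, 0, -1],
    [0.335, -0.515, 0.1, 0, -1],
    [0.335, -0.515, 0.1, 0, -1],
    [0.335, -0.515, 0.1, 0, -1],
    [0.335, -0.515, 0.1, 0, -1]
  ]
}}

```text
validation failed for argument at $.in...
```

Call:
{"api": "move_arm", "payload": {
  "increments": [
    [[0, 0, 0], 0.27, -1],
    [[0, 0, 0], 0.27, -1],
    [[0, 0, 0], 0.27, -1],
    [[0.335, -0.515, 0.1], 0, -1],
    [[0.335, -0.515, 0.1], 0, -1],
    [[0.335, -0.515, 0.1], 0, -1],
    [[0.335, -0.515, 0.1], 0, -1],
    [[0.335, -0.515, 0.1], 0, -1],
    [[0.335, -0.515, 0.1], 0, -1],
    [[0.335, -0.515, 0.1], 0, -1],
    [[0.335, -0.515, 0.1], 0, -1]
  ]
}}

```text
time: 1.48
ee_pos: [468.9, -308.4, 167.0]
orientation: [1.0, -0.02, -0.0, -0.0]
contact_force: [0.4, -0.5, -0.0]
finger_gap: 85.4
gripper_force: 0.0
```

```bash
cat > g.py <<'E'
# usage: g.py x y z yaw : prints needed total shares from the measured pose
import sys; from h import *
s=bot.sense(); x,y,z,w=s['orientation']; from scipy.spatial.transform import Rotation as Ro
m=Ro.from_quat(s['orientation']).as_matrix(); yaw=np.arctan2(m[1,0],m[0,0]); p=s['ee_pos']
print('t',round(s['time'],2),'pos',np.round(p,1),'yaw',round(yaw,4),'F',np.round(s['contact_force'],1),'gap',round(s['finger_gap'],1))
if len(sys.argv)>4:
    T=np.array([float(v) for v in sys.argv[1:4]]); ty=float(sys.argv[4])
    d=(T-p)
    for n,a in(('now',yaw),('after turn',ty)):
        c,q=np.cos(a),np.sin(a); print(n,np.round(np.array([c*d[0]+q*d[1],q*d[0]-c*d[1],-d[2]])/80,3))
    print('turn',round((yaw-ty)/.5,3))
E
python3 g.py 468 -309 56 -0.035
```

```text
t 1.48 pos [ 468.9 -308.4  167. ] yaw -0.0403 F [ 0.4 -0.5 -0. ] gap 85.4
now [-0.011  0.008  1.387]
after turn [-0.011  0.008  1.387]
turn -0.011
```

Call:
{"api": "move_arm", "payload": {
  "increments": [
    [[0, 0, 0.28], 0, -1],
    [[0, 0, 0.28], 0, -1],
    [[0, 0, 0.28], 0, -1],
    [[0, 0, 0.28], 0, -1],
    [[0, 0, 0.27], 0, -1],
    [[0, 0, 0], 0, 1],
    [[0, 0, 0], 0, 1],
    [[0, 0, 0], 0, 1],
    [[0, 0, 0], 0, 1],
    [[0, 0, 0], 0, 1],
    [[0, 0, 0], 0, 1],
    [[0, 0, 0], 0, 1]
  ],
  "grip_force": 60
}}

```text
time: 2.98
ee_pos: [468.7, -310.2, 56.9]
orientation: [1.0, -0.02, 0.001, 0.0]
contact_force: [-0.2, 0.3, 7.1]
finger_gap: 15.4
gripper_force: 59.4
```

Call:
{"api": "move_arm", "payload": {
  "increments": [
    [[0, 0, 0], 0, 1],
    [[0, 0, 0], 0, 1],
    [[0, 0, -0.2], 0, 1],
    [[0, 0, -0.2], 0, 1],
    [[0, 0, 0], 0, 1]
  ]
}}

```text
time: 3.6
ee_pos: [469.1, -310.3, 90.0]
orientation: [1.0, -0.02, 0.001, 0.001]
contact_force: [1.0, -0.8, -2.1]
finger_gap: 15.2
gripper_force: 59.0
```

```bash
python3 - <<'E'
from h import *
t=optics.camera('top');s=optics.camera('side')
a=cv2.resize(t[220:320,450:570],None,fx=3.3,fy=3.3); b=cv2.resize(s[340:460,250:370],(330,330))
cv2.imwrite('pics/g1.png',np.hstack([a,b])[:,:,::-1])
E
python3 g.py 497.5 26.4 130 0.131
```

```text
t 3.7 pos [ 468.4 -309.8   88.4] yaw -0.0402 F [ 0.  -0.  -2.8] gap 15.6
now [ 0.195 -4.214 -0.52 ]
after turn [ 0.91 -4.12 -0.52]
turn -0.342
```

View pics/g1.png

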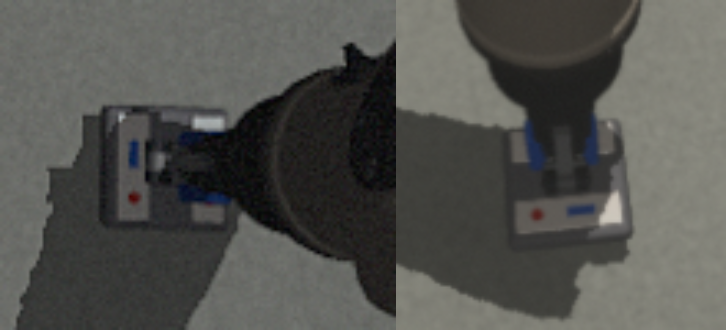

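The carrier is held upright and the gripper stays centred on the blade. Now I carry it to the apron.

Call:
{"api": "move_arm", "payload": {
  "increments": [
    [[0, 0, -0.26], -0.17, 1],
    [[0, 0, -0.26], -0.17, 1],
    [[0.09, -0.41, 0], 0, 1],
    [[0.09, -0.41, 0], 0, 1],
    [[0.09, -0.41, 0], 0, 1],
    [[0.09, -0.41, 0], 0, 1],
    [[0.09, -0.41, 0], 0, 1],
    [[0.09, -0.41, 0], 0, 1],
    [[0.09, -0.41, 0], 0, 1],
    [[0.09, -0.41, 0], 0, 1],
    [[0.09, -0.41, 0], 0, 1],
    [[0.09, -0.42, 0], 0, 1]
  ]
}}

```text
time: 5.2
ee_pos: [496.8, 26.5, 129.3]
orientation: [0.998, 0.065, -0.0, -0.0]
contact_force: [0.6, 0.1, -2.5]
finger_gap: 15.4
gripper_force: 59.0
```

```bash
python3 g.py 497.5 26.4 68 0.131
```

```text
t 5.2 pos [496.8  26.5 129.3] yaw 0.1297 F [ 0.6  0.1 -2.5] gap 15.4
now [0.009 0.003 0.766]
after turn [0.009 0.003 0.766]
turn -0.003
```

Call:
{"api": "move_arm", "payload": {
  "increments": [
    [[0, 0, 0.26], 0, 1],
    [[0, 0, 0.26], 0, 1],
    [[0, 0, 0.16], 0, 1],
    [[0, 0, 0.08], 0, 1],
    [[0, 0, 0.02], 0, 1],
    [[0, 0, 0], 0, 1]
  ]
}}

```text
time: 5.95
ee_pos: [497.4, 25.5, 67.7]
orientation: [0.998, 0.065, 0.0, -0.0]
contact_force: [0.5, 0.4, -2.2]
finger_gap: 15.2
gripper_force: 59.2
```

```bash
python3 g.py 497.5 26.4 68 0.131
python3 - <<'E'
from h import *
t=optics.camera('top');s=optics.camera('side')
a=cv2.resize(t[180:290,260:410],None,fx=2.7,fy=2.7); b=cv2.resize(s[200:320,270:430],(396,297))
cv2.imwrite('pics/g2.png',np.hstack([a[:297],b])[:,:,::-1])
E
```

```text
t 5.95 pos [497.4  25.5  67.7] yaw 0.1296 F [ 0.5  0.4 -2.2] gap 15.2
now [ 0.003 -0.011 -0.004]
after turn [ 0.003 -0.011 -0.004]
turn -0.003
```

View pics/g2.png

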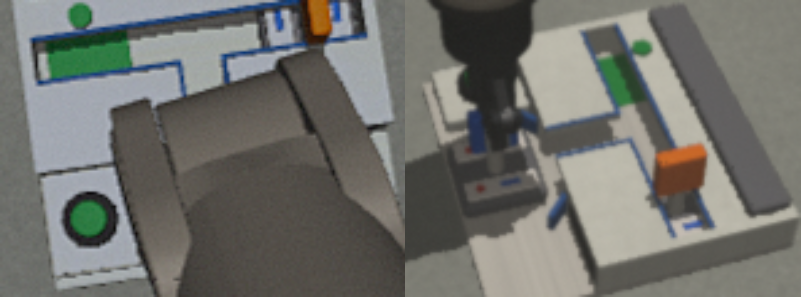

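Carrier is on the apron, in line with the slot and just above the floor. Now I slide it in.

Call:
{"api": "move_arm", "payload": {
  "increments": [
    [[0, -0.01, 0.01], 0, 1],
    [[0.1, 0, 0], 0, 1],
    [[0.1, 0, 0], 0, 1],
    [[0.1, 0, 0], 0, 1],
    [[0.1, 0, 0], 0, 1],
    [[0.1, 0, 0], 0, 1],
    [[0.1, 0, 0], 0, 1],
    [[0.1, 0, 0], 0, 1],
    [[0.1, 0, 0], 0, 1]
  ]
}}

```text
time: 7.18
ee_pos: [561.0, 34.6, 66.5]
orientation: [0.998, 0.065, -0.0, -0.0]
contact_force: [0.1, 0.0, -2.5]
finger_gap: 15.4
gripper_force: 59.2
```

```bash
python3 g.py 636.3 44.7 67 0.131
```

```text
t 7.17 pos [561.   34.6  66.5] yaw 0.1297 F [ 0.1  0.  -2.5] gap 15.4
now [ 0.95  -0.003 -0.006]
after turn [ 0.95  -0.002 -0.006]
turn -0.003
```

No contact. On to the junction.

Call:
{"api": "move_arm", "payload": {
  "increments": [
    [[0.1, 0, 0], 0, 1],
    [[0.1, 0, 0], 0, 1],
    [[0.1, 0, 0], 0, 1],
    [[0.1, 0, 0], 0, 1],
    [[0.1, 0, 0], 0, 1],
    [[0.1, 0, 0], 0, 1],
    [[0.1, 0, 0], 0, 1],
    [[0.1, 0, 0], 0, 1],
    [[0.1, 0, 0], 0, 1],
    [[0.05, 0, 0], 0, 1],
    [[0, 0, 0], 0, 1]
  ]
}}

```text
time: 8.55
ee_pos: [636.0, 44.4, 66.4]
orientation: [0.998, 0.065, -0.0, -0.0]
contact_force: [0.2, 0.2, -2.2]
finger_gap: 15.2
gripper_force: 59.2
```

```bash
python3 g.py 624.3 135.9 67 0.131
```

```text
t 8.55 pos [636.   44.4  66.4] yaw 0.1297 F [ 0.2  0.2 -2.2] gap 15.2
now [ 0.003 -1.152 -0.007]
after turn [ 0.005 -1.152 -0.007]
turn -0.003
```

Call:
{"api": "move_arm", "payload": {
  "increments": [
    [[0, -0.12, 0], 0, 1],
    [[0, -0.12, 0], 0, 1],
    [[0, -0.12, 0], 0, 1],
    [[0, -0.12, 0], 0, 1],
    [[0, -0.12, 0], 0, 1],
    [[0, -0.12, 0], 0, 1],
    [[0, -0.12, 0], 0, 1],
    [[0, -0.12, 0], 0, 1],
    [[0, -0.12, 0], 0, 1],
    [[0, -0.05, 0], 0, 1],
    [[0, 0, 0], 0, 1]
  ]
}}

```text
time: 9.93
ee_pos: [624.1, 134.3, 66.5]
orientation: [0.998, 0.065, -0.0, -0.0]
contact_force: [0.6, -0.0, -2.7]
finger_gap: 15.2
gripper_force: 59.2
```

```bash
python3 g.py 624.3 135.9 65 0.131
```

```text
t 9.93 pos [624.1 134.3  66.5] yaw 0.1302 F [ 0.6 -0.  -2.7] gap 15.2
now [ 0.005 -0.019  0.019]
after turn [ 0.005 -0.019  0.019]
turn -0.002
```

Call:
{"api": "move_arm", "payload": {
  "increments": [
    [[0, -0.01, 0.012], 0, 1],
    [[0, 0, 0.012], 0, 1],
    [[0, 0, 0], 0, 1],
    [[0, 0, 0], 0, -1],
    [[0, 0, 0], 0, -1],
    [[0, 0, 0], 0, -1],
    [[0, 0, 0], 0, -1],
    [[0, 0, 0], 0, -1],
    [[0, 0, 0], 0, -1],
    [[0, 0, 0], 0, -1]
  ]
}}

```text
time: 11.18
ee_pos: [624.1, 134.8, 64.6]
orientation: [0.998, 0.065, -0.0, -0.0]
contact_force: [0.4, -0.5, -0.1]
finger_gap: 85.7
gripper_force: 0.0
```

Call:
{"api": "move_arm", "payload": {
  "increments": [
    [[0, 0, -0.2], 0, -1],
    [[0, 0, -0.3], 0, -1],
    [[0, 0, -0.3], 0, -1],
    [[0, 0, -0.3], 0, -1],
    [[-0.5, 0, -0.2], 0, -1],
    [[-0.5, 0, 0], 0, 1],
    [[-0.5, 0, 0], 0, 1],
    [[0, 0, 0], 0, 1]
  ]
}}

```text
time: 12.18
ee_pos: [503.1, 119.0, 170.0]
orientation: [0.998, 0.065, 0.0, 0.0]
contact_force: [1.1, -0.3, 0.4]
finger_gap: 31.9
gripper_force: 0.0
```

```bash
python3 - <<'E'
from h import *
t=optics.camera('top');s=optics.camera('side')
a=cv2.resize(t[138:290,250:420],None,fx=2.35,fy=2.35); b=cv2.resize(s[170:310,260:430],(400,357))
cv2.imwrite('pics/g3.png',np.hstack([a[:357],b])[:,:,::-1])
for n,i in(('top',t),('side',s)):
  for q in blobs(n,i,(105,130,60),(125,255,255),40)+blobs(n,i,(45,120,50),(80,255,255),40): 
    if q[1][1]>60: print(n,q[0],q[1],[np.round(v,1) for v in q[2]])
E
python3 g.py 493.3 135.3 100 0.131
```

```text
top 742.5 (132, 209, 44, 50) [array([153.4, 233.5]), array([34.9, 44.6]), np.float64(13.2)]
top 130.5 (484, 147, 14, 13) [array([490.5, 153. ]), array([12., 13.]), np.float64(90.0)]
top 80.5 (285, 100, 19, 6) [array([294. , 102.5]), array([ 5., 18.]), np.float64(90.0)]
side 156.5 (429, 330, 15, 16) [array([436. , 336.5]), array([14.8, 13.4]), np.float64(45.0)]
side 76.5 (344, 203, 18, 9) [array([352.8, 207.1]), array([ 6.3, 17. ]), np.float64(76.0)]
side 199.0 (309, 148, 19, 23) [array([318., 159.]), array([18., 22.]), np.float64(0.0)]
t 12.28 pos [505.6 119.4 169.9] yaw 0.1298 F [-0.2  0.3  0.3] gap 16.0
now [-0.127 -0.216  0.874]
after turn [-0.126 -0.217  0.874]
turn -0.002
```

View pics/g3.png

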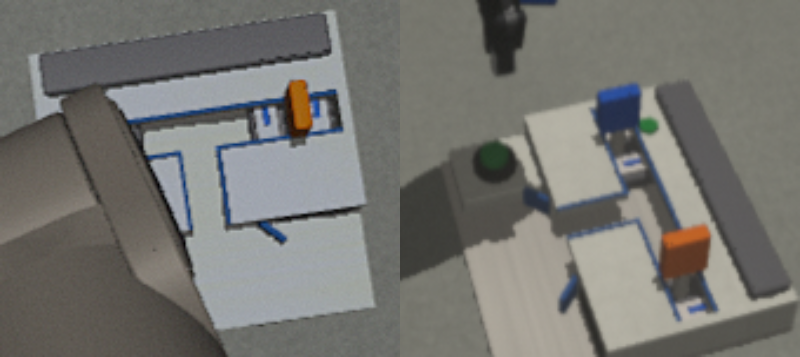

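The blue carrier stands upright in the left bay beside the green lamp, and the orange one has not moved. Next is the button.

Call:
{"api": "move_arm", "payload": {
  "increments": [
    [[-0.13, -0.22, 0.1], 0, 1],
    [[0, 0, 0.35], 0, 1],
    [[0, 0, 0.35], 0, 1],
    [[0, 0, 0.35], 0, 1],
    [[0, 0, 0.25], 0, 1],
    [[0, 0, 0.1], 0, 1],
    [[0, 0, 0], 0, 1]
  ]
}}

```text
time: 13.15
ee_pos: [492.8, 135.6, 48.6]
orientation: [0.998, 0.065, -0.0, -0.0]
contact_force: [-0.4, 0.1, 0.4]
finger_gap: -0.1
gripper_force: 0.0
```

```bash
python3 g.py 493.3 135.3 36 0.131;python3 - <<'E'
from h import *
s=optics.camera('side')
cv2.imwrite('pics/g4.png',cv2.resize(s[190:270,250:350],(600,480))[:,:,::-1])
E
```

```text
t 13.15 pos [492.8 135.6  48.6] yaw 0.1297 F [-0.4  0.1  0.4] gap -0.1
now [0.006 0.004 0.157]
after turn [0.006 0.004 0.157]
turn -0.003
```

View pics/g4.png

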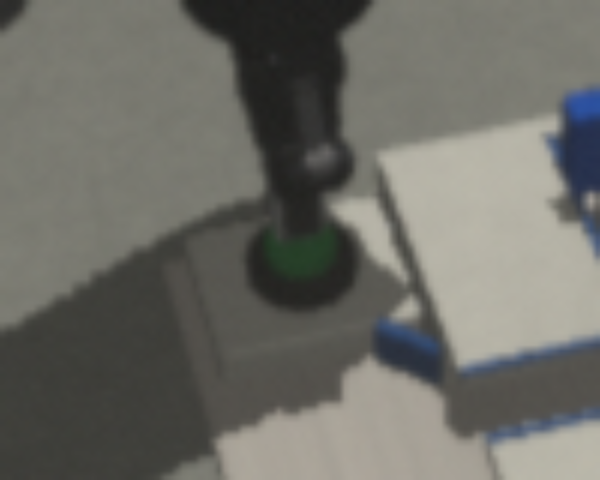

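The fingertips are centred above the button. I'll go down in small steps and watch the force.

Call:
{"api": "move_arm", "payload": {
  "increments": [
    [[0, 0, 0.05], 0, 1],
    [[0, 0, 0.05], 0, 1],
    [[0, 0, 0.03], 0, 1],
    [[0, 0, 0], 0, 1]
  ]
}}

```text
time: 13.7
ee_pos: [493.4, 135.8, 39.7]
orientation: [0.998, 0.065, 0.001, -0.0]
contact_force: [-5.3, -1.2, 29.0]
finger_gap: -0.0
gripper_force: 14.6
```

Call:
{"api": "move_arm", "payload": {
  "increments": [
    [[0, 0, -0.035], 0, 1],
    [[0, 0, 0], 0, 1]
  ]
}}

```text
time: 13.95
ee_pos: [493.3, 135.7, 41.6]
orientation: [0.998, 0.065, 0.001, -0.0]
contact_force: [3.5, 0.3, 4.2]
finger_gap: -0.1
gripper_force: 2.0
```

Call:
{"api": "move_arm", "payload": {
  "increments": [
    [[0, 0, -0.03], 0, 1],
    [[0, 0, 0], 0, 1]
  ]
}}

```text
time: 14.2
ee_pos: [492.6, 135.5, 43.5]
orientation: [0.998, 0.065, 0.0, -0.0]
contact_force: [1.7, 1.4, 1.9]
finger_gap: 0.1
gripper_force: 1.4
```

The force eases like a spring, 29 N at the stop, then 4 N and 2 N, so the button was fully pressed. Now I retreat.

Call:
{"api": "move_arm", "payload": {
  "increments": [
    [[0, 0, -0.2], 0, 1],
    [[0, 0, -0.4], 0, 1],
    [[0, 0, -0.5], 0, 1],
    [[-0.3, 0.5, -0.5], 0, 1],
    [[0, 0.6, -0.3], 0, 1],
    [[0, 0.6, 0], 0, 1],
    [[0, 0.6, 0], 0, 1],
    [[0, 0.6, 0], 0, 1],
    [[0, 0.6, 0], 0, 1],
    [[0, 0.6, 0], 0, 1],
    [[0, 0, 0], 0, 1],
    [[0, 0, 0], 0, 1]
  ]
}}

```text
time: 15.7
ee_pos: [510.7, -192.5, 195.7]
orientation: [0.998, 0.065, -0.0, -0.0]
contact_force: [-0.5, 0.3, 0.4]
finger_gap: -0.2
gripper_force: 0.0
```

```bash
python3 g.py
python3 - <<'E'
from m import *
t_=optics.camera('top');s=optics.camera('side')
a=cv2.resize(t_[138:290,250:420],None,fx=2.35,fy=2.35); b=cv2.resize(s[170:310,260:430],(400,357))
cv2.imwrite('pics/g5.png',np.hstack([a[:357],b])[:,:,::-1])
for q in blobs('top',t_,(105,130,60),(125,255,255),40):
    c=q[2][0]
    if 260<c[0]<410 and 140<c[1]<290: print(q[:3],'rdr',(plane('top',[c],104)[:,:2]-t)@M)
E
```

```text
t 15.7 pos [ 510.7 -192.5  195.7] yaw 0.1296 F [-0.5  0.3  0.4] gap -0.2
(194.0, (272, 180, 99, 56), ((322.8106384277344, 209.52926635742188), (52.111942291259766, 98.89938354492188), 85.30131530761719)) rdr [[-38.41822975  27.33337281]]
```

View pics/g5.png

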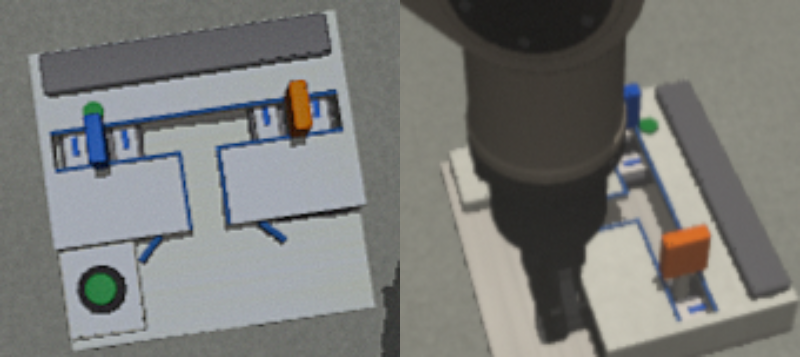

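Run:
```python
from m import *
i=optics.camera('top')
m=cv2.inRange(cv2.cvtColor(i,cv2.COLOR_RGB2HSV),(105,130,120),(125,255,255))[183:211,282:299]
m=cv2.morphologyEx(m,cv2.MORPH_OPEN,np.ones((4,4),np.uint8))
ys,xs=np.nonzero(m); c=cv2.minAreaRect(np.c_[xs+282,ys+183].astype(np.float32)); print(c)
print((plane('top',[c[0]],104)[:,:2]-t)@M)
```

```text
((290.82928466796875, 197.4634246826172), (19.65681266784668, 6.405029773712158), 83.6598129272461)
[[-4.47887806 88.81701771]]
```

```bash
python3 -c "
from workcell import bot
print(bot.finish_job())"
```

```text
the job is handed in; nothing more can be done
None
```

The blue-handled carrier is docked in the free left bay, measured about 5 mm from its mark (limit 12 mm). The start button was pressed fully and released, and the job was handed in at about 16 s; no verdict was returned.

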